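# Clear the warming stand and present the smoking plate over it, ball centred

### The job

Lift the blue sauce pot off the warming stand by its arched handle and set it down upright in the middle of the round cork mat, without dropping it. Then pick up the white dished plate by its arched handle, lift it clear of the shelf, and in the air bring it over the middle of the stand and turn it about a quarter turn, until its brass spout points the same way as the stand's red tab; keep the plate level all the while and the wooden ball inside the black ring, and leave the other things where they are. Finish while still holding the plate there, still and level, about 5 cm clear above the stand and with the ball resting in the middle: do not put it down or let go.

Things in the scene. Friction and masses are not known exactly. Their poses are not given: they have to be found in the camera images.
- pot: blue enamel sauce pot, open and empty, 90 mm across and 65 mm high, 0.2 to 0.4 kg, standing on the stand at first; origin at the centre of its underside, z up; a rigid arched steel handle spans it along its y axis
- pot_grip (a point): centre of the dark wooden grip bar at the top of the pot's arched handle, 118 mm straight above the pot's origin; the bar is 12 mm thick along the pot's x, 40 mm long along its y, 16 mm tall; pinch it from above across the 12 mm
- mat: round cork mat, 130 mm across and 6 mm thick, fixed on the shelf to one side of the stand (left or right); origin at the centre of its underside
- stand: round dark steel warming stand, fixed, 120 mm across, flat top 60 mm above the shelf; origin at the centre of its foot on the shelf; its x axis points along its red tab
- tab_tip (a point): outer end of the flat red tab (26 mm wide) that sticks out level from the edge of the stand's top, 106 mm from the stand's centre along its x axis and 60 mm up
- dish: white round dished plate, 160 mm across, rim 30 mm high, 0.28 to 0.46 kg, on the shelf on the other side of the stand from the mat; origin under its centre, x towards its brass spout, at first about a quarter turn clockwise from the tab (from above). Inside a cone, 8 degrees steep to 45 mm out, then 22; a black ring of 35 mm radius. A rigid arched handle spans it along its y
- dish_grip (a point): centre of the dark wooden grip bar at the top of the plate's arched handle, 108 mm straight above the plate's origin and above its centre of mass to within 10 mm; the bar is 12 mm thick along the plate's x, 50 mm long along its y, 16 mm tall; pinch it from above across the 12 mm
- spout (a point): outer end of the brass spout (36 mm wide) on the plate's rim, 109 mm from the plate's centre along its x axis, 29 mm above its underside
- ball_center (a point): centre of the loose wooden ball, 34 mm in diameter, 16 g, which lies in the middle of the plate; it rolls freely and leaves the middle when the plate is tilted or jerked (sideways above about 1.3 m/s2)
- shaker: brushed aluminium shaker, 62 mm across, 100 mm high, in the row at the back; origin under its centre; leave it alone
- ramekin: glass ramekin, 84 mm across, 42 mm high, in the row at the back; origin under its centre; leave it alone
- rub_jar: amber jar with black cap, 60 mm across, 80 mm high, in the row at the back; origin under its centre; leave it alone
- lifter: black hard plastic grill-grate lifter lying along y, about 210 mm long, 22 mm high, at the back; origin on its underside; leave it alone
- sauce: amber sauce bottle with red cap, 60 mm across, 150 mm high, at the back left; origin under its centre; leave it alone
- brush: brush lying on the far left of the shelf; origin on its underside; leave it alone
Things that resemble listed ones, but are neither listed nor needed, are in the scene too. Several things have the shape of the mat; the one meant has the colours described above.

How it is judged (in metres and radians):
On the way, in this order (a step that is already met when the one before it is completed fails the run):
1. the pot stands upright on the cork mat, let go (horizontal distance between pot and mat below 0.03 m and height (world z) of pot between 0.002 and 0.012 m and angle between pot's own z axis and vertical below 0.1 rad and linear speed of pot below 0.03 m/s and contact force between the fingers and pot below 0.05 N), for 0.3 s.
2. the plate is held in the air, clear of the shelf, its spout not yet turned to the tab (contact force between the fingers and dish above 1 N and height (world z) of dish above 0.02 m and angle between the x axis of dish and the x axis of stand, either way round above 0.6 rad), for 0.1 s.
At the end, for the whole second after the job is handed in: Pot upright, still and let go on the mat, centres within 30 mm. Plate held by the fingers alone, still, within 30 mm of the stand's axis, underside 12 to 120 mm above its top, tilt under 0.1 rad, spout within 0.2 rad of the tab's direction, ball within 15 mm of its centre (all of step 1 and contact force between the fingers and dish above 1 N and horizontal distance between dish and stand below 0.03 m and height (world z) of dish between 0.072 and 0.18 m and angle between dish's own z axis and vertical below 0.1 rad and angle between the x axis of dish and the x axis of stand, either way round below 0.2 rad and x of spout in the frame of stand above 0.05 m and horizontal distance between ball_center and dish below 0.015 m and z of ball_center in the frame of dish below 0.04 m and linear speed of dish below 0.03 m/s and contact force between dish and stand below 0.05 N and contact force between dish and pot below 0.05 N); the arm keeps its last pose, push and grip.
It fails at once if the ball's centre goes outside the black ring (35 mm from the plate's centre) (horizontal distance between ball_center and dish above 0.035 m).
It fails at once if the plate is tipped by more than 0.2 rad (angle between dish's own z axis and vertical above 0.2 rad).
It fails at once if the pot is tipped over (angle between pot's own z axis and vertical above 0.6 rad).
It fails at once if the pot is dropped (moves faster than 0.5 m/s with no finger on it) (linear speed of pot above 0.5 m/s and contact force between the fingers and pot below 0.05 N).
It fails at once if another thing is moved by more than 25 mm (distance of any of shaker, ramekin, rub_jar, lifter, sauce, brush from where it was at the start of the episode above 0.025 m).
It also fails if it takes over 67 s, if anything falls off the work surface, if the arm or the gripper's body presses on something with over 40 N, if the wrist force passes 120 N, or if a joint passes its speed limit or range.

### The arm

A 6-joint arm with a two-finger parallel gripper is mounted at the origin on the work surface. World frame = base frame: x ahead of the robot, y to its left, z up, the work surface at z = 0. Lengths are in m, angles in degrees, forces in N, time in s.
With the tool pointing down it reaches from about 0.4 to 0.825 m from the base axis. Payload 7 kg.
Tool frame: the origin (TCP) lies midway between the tips of the shut fingers; the grasp point (between the pads) lies 19 mm behind it; z points along the fingers, y is the direction in which the jaws open and shut (so a half turn about z gives the same grasp; the last joint's range is limited). The gripper opens to 88 mm and grips with 3 to 60 N. Pads are 19 mm wide; open, the fingers measure 130 mm over their backs; the gripper's body (78 mm by 193 mm) begins 47 mm behind the grasp point.
Start: joints at [-58.264, 20.546, 0.682, 0, -70.136, -16.507], TCP at [0.177, -0.651, 0.227] pointing down, gripper open.
Joint ranges: [-176.03, 176.03], [-82.01, 121.73], [-58.28, 71.71], [-173.87, 95.51], [-174.79, -0.11], [-173.66, 173.66]. Speed limits (degrees/s): [136.94, 136.94, 172.46, 180, 180, 180].

### API

Orientations are given as [roll, pitch, yaw] about the fixed x, y, z axes, in that order (R = Rz(yaw) Ry(pitch) Rx(roll)).
In Python, from plant import ctrl, snapshot gives the robot as it stands.
- The arm moves only by the shell command python3 -m pendant 'ROWS'. ROWS is JSON, a list of rows, each a list of 7 numbers: the shift along the tool's x, y, z in m, then the turn, a rotation vector about the tool's x, y, z in rad, then the opening, from -1 (shut) to 1 (fully open), so that 0 is half open. In form: [[x, y, z, ax, ay, az, jaw], ...]. A call has 1 to 12 rows; each row is the pose to reach, as a shift and turn from the pose commanded when the call began, along the tool's axes at that moment; what a row does not reach only later rows make up. A row lasts 1/8 s, in which the tool goes at most 62.5 mm and 10.7 degrees, less where a joint would pass 70% of its speed; a pose out of reach is approached as far as the arm can. A call with a gripper value outside its range is refused whole. The fingers move at their own pace and stop on an object; the grip force is fixed at half the most. Time passes only in rows, so rows that repeat a pose let the fingers close. It gives the time, the measured TCP pose, the force and the opening at its end, in the units of the state.
- ctrl.get_obs(): the state, without advancing time (a new reading comes with each control period).
- snapshot(name): name is "scene" or "top" or "wrist"; returns a dict with "image" (384x512x3 uint8, blue, green, red), "mtx" (3x3 intrinsics, pixels), "eye" and "attitude" of the camera in the world; the wrist camera has in their place "tool_from_camera" (4x4, takes a point from camera to tool coordinates, whose origin is the TCP and whose axes are the flange's). Camera axes: x right, y up, looking along -z (the intrinsics and any distortion apply to the point x, -y, -z); pixel columns grow to the right and rows downward; lengths in m; the calibration is good to about 2 mm. A picture is of the moment at which its call begins: read the wrist's pose just before it. There is no depth.
- ctrl.close_job(): hands the job in, once; it reports no verdict.
The state is a dict: "clock": time; "joint_pos": joint angles; "qvel": joint speeds; "tau": joint torques, N m; "tool_pos": TCP position; "orientation": TCP orientation; "force": force on the tool from outside, world axes, zero at the start; "moment": the same for the moment, N m; "opening": finger opening in m.
Only numpy, scipy, OpenCV 4.12 (cv2) and the standard library are available. Lean on these libraries where they do the work, as an engineer would, in place of code of your own. Each camera call takes 0.05 s, during which the arm holds its last target.

## Working session

There is one attempt and no reset: what is moved stays moved. The work goes in short steps, Python scripts to look and compute and a shell command to move; the robot and the scene stay as the last step left them, time stands still between calls to the robot, and variables do not carry over. Pictures are saved under pics/ and viewed, and the job is handed in when it is done.

```bash
ls; mkdir -p pics; python3 - <<'E'
from plant import ctrl, snapshot
import cv2
print(ctrl.get_obs())
for n in ["scene","top"]:
    s=snapshot(n); cv2.imwrite(f"pics/{n}0.png",s["image"])
    print(n,{k:v for k,v in s.items() if k!="image"})
E
```

```text
pics
{'clock': 0.0, 'joint_pos': array([-5.82647291e+01,  2.05900049e+01,  6.33160064e-01, -1.87291416e-02,
       -7.01357814e+01, -1.65071509e+01]), 'qvel': array([-0.02781165, -0.00303614, -0.05390513,  0.13775559,  0.01331259,
       -0.01289563]), 'tau': array([ 2.75812827e-04, -5.82719886e+01,  2.93051594e+01,  6.99706793e+00,
        7.03178113e-03, -9.70552696e-05]), 'tool_pos': array([ 0.17713544, -0.65083327,  0.22563855]), 'orientation': array([ 1.79906188e+02, -9.43974363e-03, -1.64778251e+02]), 'force': array([ 0.38589337,  0.42397246, -0.4373252 ]), 'moment': array([ 0.02803516, -0.0173126 , -0.00849046]), 'opening': 0.08769352453081541}
scene {'mtx': array([[484.49407693,   0.        , 255.25369962],
       [  0.        , 484.49407693, 196.11248951],
       [  0.        ,   0.        ,   1.        ]]), 'eye': array([ 1.11185255, -0.8448915 ,  0.84997441]), 'attitude': array([57.05872947,  0.66236311, 31.79885668])}
top {'mtx': array([[475.98826551,   0.        , 250.49590273],
       [  0.        , 475.98826551, 187.57537567],
       [  0.        ,   0.        ,   1.        ]]), 'eye': array([0.37908348, 0.07352124, 1.82294161]), 'attitude': array([  5.11905638,   0.81109351, -90.07163148])}
```

View pics/scene0.png

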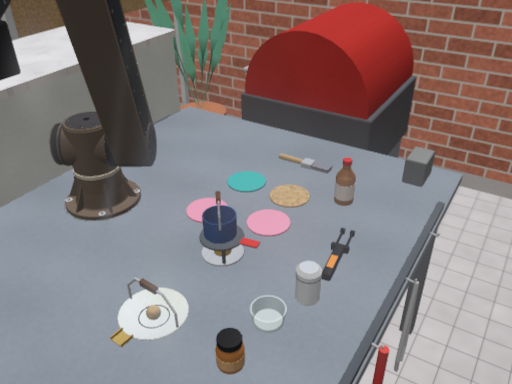

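View pics/top0.png

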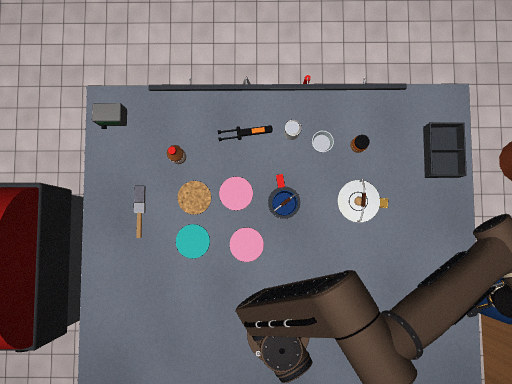

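```bash
cat > h.py <<'E'
import numpy as np, cv2
from scipy.spatial.transform import Rotation as R
from plant import ctrl, snapshot
def cam(s,obs=None):
    if 'eye' in s: return s['eye'],R.from_euler('xyz',s['attitude'],degrees=True).as_matrix()
    T=np.array(s['tool_from_camera']); Rt=R.from_euler('xyz',obs['orientation'],degrees=True).as_matrix()
    return obs['tool_pos']+Rt@T[:3,3], Rt@T[:3,:3]
def ray(s,uv,z,obs=None):
    e,A=cam(s,obs); K=s['mtx']
    d=A@np.array([(uv[0]-K[0,2])/K[0,0],-(uv[1]-K[1,2])/K[1,1],-1.])
    return e+d*(z-e[2])/d[2]
def proj(s,p,obs=None):
    e,A=cam(s,obs); c=A.T@(np.asarray(p)-e); K=s['mtx']
    return np.array([K[0,2]+K[0,0]*c[0]/-c[2],K[1,2]-K[1,1]*c[1]/-c[2]])
def tri(pairs):
    M=np.zeros((3,3));b=np.zeros(3)
    for s,uv in pairs:
        e,A=cam(s);q=ray(s,uv,0);d=(q-e)/np.linalg.norm(q-e);P=np.eye(3)-np.outer(d,d);M+=P;b+=P@e
    return np.linalg.solve(M,b)
E
python3 - <<'E'
from h import *
s=snapshot("top");im=s["image"]
print(ray(s,(283,352),0), s.keys())
hsv=cv2.cvtColor(im,cv2.COLOR_BGR2HSV)
cv2.imwrite('pics/topz.png',cv2.resize(im[120:260,170:410],None,fx=3.3,fy=3.3,interpolation=cv2.INTER_CUBIC))
s2=snapshot("scene")
cv2.imwrite('pics/scz.png',cv2.resize(s2["image"][170:360,80:320],None,fx=3,fy=3,interpolation=cv2.INTER_CUBIC))
def comps(m,name,z,s):
    n,l,st,c=cv2.connectedComponentsWithStats(m.astype(np.uint8))
    for i in range(1,n):
        if st[i,4]>12:
            x,y,w,h=st[i,:4]
            print(name,st[i],c[i].round(1),ray(s,c[i],z).round(4), 'bbox c',ray(s,(x+w/2-.5,y+h/2-.5),z).round(4))
H,S,V=cv2.split(hsv)
roi=np.zeros_like(H,bool);roi[150:265,165:400]=1
comps(roi&(((H<6)|(H>174))&(S>170)&(V>80)),'red',.06,s)
comps(roi&(H>105)&(H<130)&(S>140),'blue',.06,s)
comps(roi&(S<40)&(V>180),'white',.03,s)
comps(roi&(H>8)&(H<25)&(S>70)&(V>90),'cork/brass',.006,s)
E
```

```text
[-0.0730648  -0.02124732  0.        ] dict_keys(['image', 'mtx', 'eye', 'attitude'])
red [168 150   8   5  28] [171.4 151.4] [0.6743 0.395  0.06  ] bbox c [0.6719 0.3946 0.06  ]
red [276 174   9  14  87] [280.  180.6] [ 0.5629 -0.0116  0.06  ] bbox c [ 0.5632 -0.0115  0.06  ]
blue [272 190  22  19 199] [280.5 197.6] [ 0.4994 -0.0128  0.06  ] bbox c [ 0.4942 -0.0203  0.06  ]
blue [276 197  21  18 214] [287.8 207.2] [ 0.4639 -0.0397  0.06  ] bbox c [ 0.4701 -0.0331  0.06  ]
white [317 150   9   2  15] [321.2 150.5] [ 0.6807 -0.1702  0.03  ] bbox c [ 0.6806 -0.1695  0.03  ]
white [ 338  180   42   42 1161] [358.1 200.8] [ 0.4886 -0.3059  0.03  ] bbox c [ 0.4899 -0.3075  0.03  ]
cork/brass [167 150  14  12  72] [173.1 156.3] [0.664 0.398 0.006] bbox c [0.6671 0.3965 0.006 ]
cork/brass [178 181  33  34 884] [193.8 197.2] [0.5054 0.3163 0.006 ] bbox c [0.5043 0.3156 0.006 ]
cork/brass [355 197   7   8  51] [358.  200.6] [ 0.4911 -0.3108  0.006 ] bbox c [ 0.4914 -0.3107  0.006 ]
cork/brass [379 198   9  10  81] [383.4 202.6] [ 0.4834 -0.4071  0.006 ] bbox c [ 0.4836 -0.4054  0.006 ]
```

View pics/topz.png

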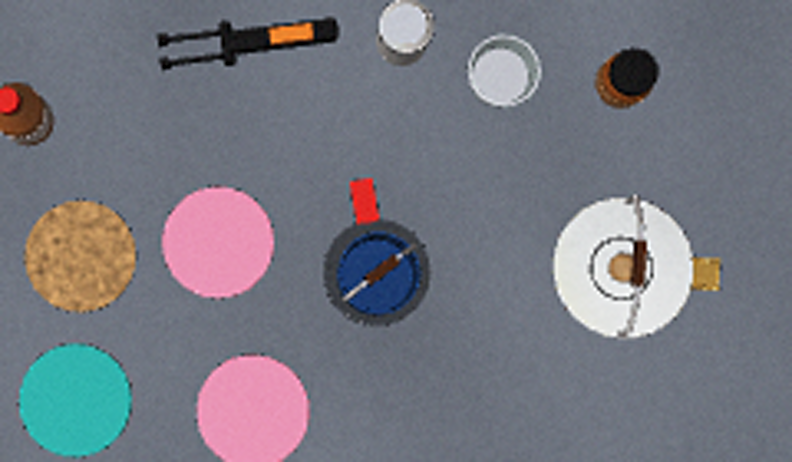

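View pics/scz.png

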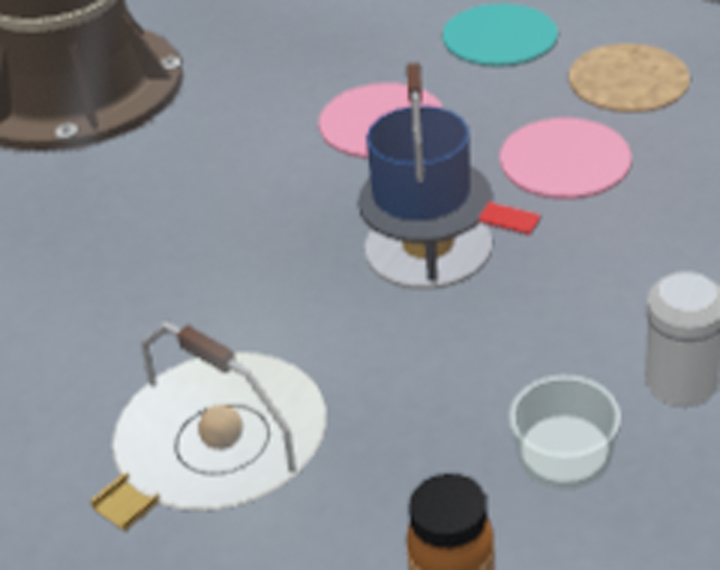

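```bash
python3 - <<'E'
from h import *
s=snapshot("top");s2=snapshot("scene")
print('base',proj(s2,(0,0,0)),proj(s,(0,0,0)))
def fit(s,m):
    n,l,st,c=cv2.connectedComponentsWithStats(m.astype(np.uint8))
    out=[]
    for i in range(1,n):
        if st[i,4]>8: out.append((st[i,4],c[i]))
    return sorted(out,key=lambda t:-t[0])
def m(s,x0,x1,y0,y1):
    hsv=cv2.cvtColor(s["image"],cv2.COLOR_BGR2HSV);r=np.zeros(hsv.shape[:2],bool);r[y0:y1,x0:x1]=1
    return [*cv2.split(hsv)]+[r]
H,S,V,r=m(s,262,305,185,225)
dark=fit(s,r&((H<20)|(H>165))&(S>60)&(V<120)); print('pot grip top',dark[:3])
H,S,V,r=m(s,355,372,185,215)
dg=fit(s,r&(V<95)&((H<20)|(H>165))&(S>90)); print('dish grip top',dg[:3])
H,S,V,r=m(s2,205,230,185,205)
p2=fit(s2,r&((H<20)|(H>165))&(S>60)&(V<130)); print('pot grip sc',p2[:3])
H,S,V,r=m(s2,135,165,275,295)
d2=fit(s2,r&((H<20)|(H>165))&(S>60)&(V<130)); print('dish grip sc',d2[:3])
print('potgrip',tri([(s,dark[0][1]),(s2,p2[0][1])]), ray(s,dark[0][1],.178),ray(s2,p2[0][1],.178))
print('dishgrip',tri([(s,dg[0][1]),(s2,d2[0][1])]), ray(s,dg[0][1],.108),ray(s2,d2[0][1],.108))
# tab line, stand ellipse dark
H,S,V,r=m(s,262,305,185,225)
mm=(r&((V<85)|((H>105)&(S>100)&(H<130)))).astype(np.uint8)
n,l,st,c=cv2.connectedComponentsWithStats(mm);i=1+np.argmax(st[1:,4]);x,y,w,h=st[i,:4];print('stand',st[i],ray(s,(x+w/2-.5,y+h/2-.5),.06))
cn,_=cv2.findContours((l==i).astype(np.uint8),0,1);el=cv2.fitEllipse(cv2.convexHull(max(cn,key=len)));print(el,ray(s,el[0],.06))
# red tab direction in world
H,S,V,r=m(s,270,290,170,192);ys,xs=np.where(r&((H<6)|(H>174))&(S>170)&(V>80))
P=np.array([ray(s,(x,y),.06)[:2] for x,y in zip(xs,ys)]);u=np.linalg.svd(P-P.mean(0))[2][0];print('tab',P.mean(0),np.degrees(np.arctan2(u[1],u[0])))
H,S,V,r=m(s,375,395,190,215);ys,xs=np.where(r&(H>12)&(H<30)&(S>120));print('spout',ray(s,(xs.mean(),ys.mean()),.027),(xs.max(),ys[xs==xs.max()].mean()),ray(s,(xs.max()+.5,ys[xs==xs.max()].mean()),.029))
# bar dirs
for nm,x0,x1,y0,y1,z,cond in [('pot',262,305,185,225,.186,None),('dish',355,372,185,215,.116,None)]:
    H,S,V,r=m(s,x0,x1,y0,y1);k=r&((H<20)|(H>165))&(S>60)&(V<100);ys,xs=np.where(k)
    P=np.array([ray(s,(x,y),z)[:2] for x,y in zip(xs,ys)]);w,v=np.linalg.eigh(np.cov(P.T));print(nm,P.mean(0),np.degrees(np.arctan2(v[1,1],v[0,1])),np.sqrt(w*12),len(P))
E
```

```text
base [103.06676964 198.92708452] [277.17198597 331.9313555 ]
pot grip top [(np.int32(33), array([285.39393939, 201.18181818]))]
dish grip top [(np.int32(44), array([363.09090909, 198.93181818]))]
pot grip sc [(np.int32(35), array([217.37142857, 195.97142857]))]
dish grip sc [(np.int32(34), array([144.11764706, 281.91176471]))]
potgrip [ 0.47928601 -0.02319397  0.18300763] [ 0.47894831 -0.02399057  0.178     ] [ 0.47517378 -0.01650905  0.178     ]
dishgrip [ 0.48737308 -0.30723872  0.12059262] [ 0.49071516 -0.30748722  0.108     ] [ 0.47366637 -0.30017815  0.108     ]
stand [268 187  32  32 769] [ 0.48123623 -0.02393726  0.06      ]
((283.54168701171875, 202.27102661132812), (31.607336044311523, 32.508914947509766), 68.82894134521484) [ 0.48208527 -0.02409789  0.06      ]
tab [ 0.56294436 -0.0115749 ] -171.88481855395702
spout [ 0.48249516 -0.40161267  0.027     ] (np.int64(387), np.float64(202.22222222222223)) [ 0.48326852 -0.41620897  0.029     ]
pot [ 0.47822999 -0.02345164] 126.27142577037463 [0.01024513 0.03878334] 32
dish [ 0.4894379  -0.30536937] 172.94404697248387 [0.0128214 0.0505153] 48
```

```bash
cat >> h.py <<'E'
def go(p,yaw,cmd=None,obs=None):
    """prints tool-frame shift and rotvec from current (cmd=(pos,yaw)) to target; tool down"""
    o=obs or ctrl.get_obs()
    p0=o['tool_pos'];R0=R.from_euler('xyz',o['orientation'],degrees=True)
    if cmd is not None: p0=np.array(cmd[0]);R0=R.from_euler('xyz',[180,0,cmd[1]],degrees=True)
    d=R0.inv().apply(np.asarray(p)-p0); rv=(R0.inv()*R.from_euler('xyz',[180,0,yaw],degrees=True)).as_rotvec()
    print('shift',d.round(4),'rot',rv.round(4),'dist',np.linalg.norm(d).round(3))
E
python3 - <<'E'
from h import *
o=ctrl.get_obs();s=snapshot('wrist');print(s['tool_from_camera'],s['mtx'],s.keys())
go([.44,-.29,.34],-110,cmd=([.177,-.651,.227],-164.771))
E
```

```text
[[ 3.28233371e-04  9.51941689e-01  3.06279142e-01  8.29165194e-02]
 [ 9.99999189e-01 -6.89453086e-04  1.07119939e-03 -1.54089507e-04]
 [ 1.23088446e-03  3.06278541e-01 -9.51941143e-01 -1.59486558e-01]
 [ 0.00000000e+00  0.00000000e+00  0.00000000e+00  1.00000000e+00]] [[325.96856055   0.         254.06139416]
 [  0.         325.96856055 199.13544025]
 [  0.           0.           1.        ]] dict_keys(['image', 'mtx', 'tool_from_camera'])
shift [-0.3486  0.2792 -0.113 ] rot [ 0.      0.     -0.9559] dist 0.461
```

```bash
python3 -m pendant '[[-0.03,0.024,-0.03,0,0,-0.08,1],[-0.07,0.056,-0.06,0,0,-0.2,1],[-0.115,0.092,-0.09,0,0,-0.32,1],[-0.16,0.128,-0.11,0,0,-0.44,1],[-0.205,0.164,-0.113,0,0,-0.56,1],[-0.25,0.2,-0.113,0,0,-0.68,1],[-0.295,0.236,-0.113,0,0,-0.8,1],[-0.33,0.264,-0.113,0,0,-0.9,1],[-0.345,0.276,-0.113,0,0,-0.95,1],[-0.3486,0.279,-0.113,0,0,-0.956,1],[-0.3486,0.279,-0.113,0,0,-0.956,1]]'
python3 - <<'E'
from h import *
import pickle
o=ctrl.get_obs();s=snapshot('wrist');cv2.imwrite('pics/w1.png',s['image']);pickle.dump((o,s),open('w1.pkl','wb'));print(o['clock'],o['tool_pos'],o['orientation'])
E
```

```text
clock: 1.72
tool_pos: [0.4401, -0.2909, 0.3395]
orientation: [180.0, -0.0, -110.1]
force: [-0.2, -0.1, 0.1]
opening: 0.0875
1.725 [ 0.44007917 -0.29093931  0.33954002] [ 1.79988752e+02 -9.54515259e-03 -1.10057629e+02]
```

View pics/w1.png

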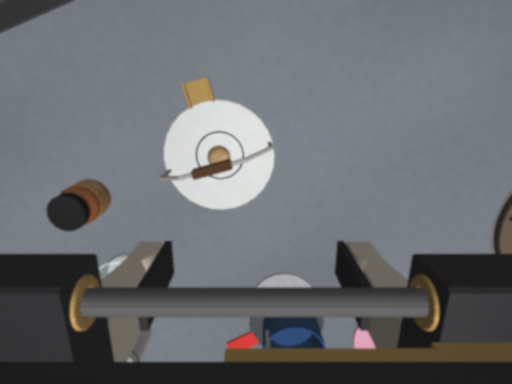

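```bash
python3 - <<'E'
from h import *
import pickle
o,s=pickle.load(open('w1.pkl','rb'))
hsv=cv2.cvtColor(s['image'],cv2.COLOR_BGR2HSV);H,S,V=[a.astype(int) for a in cv2.split(hsv)]
r=np.zeros(H.shape,bool);r[70:220,140:290]=1
k=(r&(S<40)&(V>170)).astype(np.uint8)
cn,_=cv2.findContours(k,0,1);c=max(cn,key=cv2.contourArea)
el=cv2.fitEllipse(cv2.convexHull(c));ce=ray(s,el[0],.03,o);print('rim',el,ce)
k=r&((H<15)|(H>170))&(S>90)&(V<110);ys,xs=np.where(k);print(len(xs),xs.min(),xs.max(),ys.min(),ys.max())
P=np.array([ray(s,(x,y),.110,o)[:2] for x,y in zip(xs,ys)]);w,v=np.linalg.eigh(np.cov(P.T));print('bar',P.mean(0),np.degrees(np.arctan2(v[1,1],v[0,1])),np.sqrt(w*12))
k=r&(H>12)&(H<30)&(S>110)&(V>90);k[115:]=0;ys,xs=np.where(k);print(len(xs))
sp=ray(s,(xs.mean(),ys.mean()),.028,o);d=sp-ce;print('spout',sp,np.degrees(np.arctan2(d[1],d[0])))
print(proj(s,[ce[0],ce[1],.03],o))
E
```

```text
rim ((213.47779846191406, 139.20578002929688), (74.50218200683594, 110.93547821044922), 73.83038330078125) [ 0.48734836 -0.33232906  0.03      ]
310 193 230 160 177
bar [ 0.49003463 -0.30648807] 177.08967089048056 [0.01005423 0.04644844]
525
spout [ 0.48333613 -0.4002262   0.028     ] -93.38183609206253
[213.47779846 139.20578003]
```

```bash
python3 - <<'E'
from h import *
import pickle
o,s=pickle.load(open('w1.pkl','rb'))
hsv=cv2.cvtColor(s['image'],cv2.COLOR_BGR2HSV);H,S,V=[a.astype(int) for a in cv2.split(hsv)]
r=np.zeros(H.shape,bool);r[70:220,140:290]=1
k=(r&(S<40)&(V>170)).astype(np.uint8)
n,l,st,c=cv2.connectedComponentsWithStats(k)
pts=np.vstack([np.argwhere(l==i)[:,::-1] for i in range(1,n) if st[i,4]>200])
el=cv2.fitEllipse(cv2.convexHull(pts.astype(np.int32)));ce=ray(s,el[0],.03,o);print('rim',el,ce)
sp=np.array([ 0.48333613,-0.4002262]);d=sp-ce[:2];print(np.degrees(np.arctan2(d[1],d[0])))
E
```

```text
rim ((218.73989868164062, 154.31982421875), (108.13468933105469, 111.68040466308594), 124.69402313232422) [ 0.48840161 -0.30962253  0.03      ]
-93.19996577479223
```

```bash
python3 - <<'E'
from h import *
o=ctrl.get_obs()
go([.45,.02,.36],-54)
go([.45,.02,.36],-54,cmd=([.44,-.291,.34],-110))
E
```

```text
shift [-0.2957  0.0974 -0.0205] rot [ 2.000e-04 -1.000e-04 -9.789e-01] dist 0.312
shift [-0.2957  0.097  -0.02  ] rot [ 0.      0.     -0.9774] dist 0.312
```

```bash
python3 -m pendant '[[-0.025,0.008,-0.01,0,0,-0.08,1],[-0.07,0.023,-0.02,0,0,-0.2,1],[-0.12,0.04,-0.02,0,0,-0.34,1],[-0.17,0.056,-0.02,0,0,-0.5,1],[-0.22,0.072,-0.02,0,0,-0.66,1],[-0.26,0.086,-0.02,0,0,-0.81,1],[-0.286,0.094,-0.02,0,0,-0.93,1],[-0.2957,0.097,-0.02,0,0,-0.978,1],[-0.2957,0.097,-0.02,0,0,-0.978,1],[-0.2957,0.097,-0.02,0,0,-0.978,1]]'
python3 - <<'E'
from h import *
import pickle
o=ctrl.get_obs();s=snapshot('wrist');cv2.imwrite('pics/w2.png',s['image']);pickle.dump((o,s),open('w2.pkl','wb'));print(o['clock'],o['tool_pos'],o['orientation'],o['joint_pos'])
E
```

```text
clock: 3.02
tool_pos: [0.4503, 0.0195, 0.3596]
orientation: [180.0, -0.0, -54.1]
force: [-0.0, 0.0, 0.4]
opening: 0.0875
3.025 [0.45031417 0.01950945 0.35956282] [ 1.79987396e+02 -6.39514955e-03 -5.41246320e+01] [ 2.76722119e+01 -4.92825684e+00 -1.24391485e+01  8.19821890e-03
 -8.25006710e+01  8.20208459e+00]
```

View pics/w2.png

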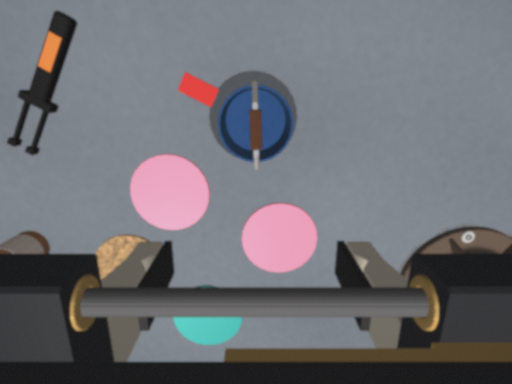

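```bash
python3 - <<'E'
from h import *
import pickle
o,s=pickle.load(open('w2.pkl','rb'))
hsv=cv2.cvtColor(s['image'],cv2.COLOR_BGR2HSV);H,S,V=[a.astype(int) for a in cv2.split(hsv)]
r=np.zeros(H.shape,bool);r[100:155,245:268]=1
k=r&((H<20)|(H>165))&(S>60)&(V<140);ys,xs=np.where(k)
P=np.array([ray(s,(x,y),.182,o)[:2] for x,y in zip(xs,ys)]);w,v=np.linalg.eigh(np.cov(P.T));print('bar',len(xs),P.mean(0),np.degrees(np.arctan2(v[1,1],v[0,1])),np.sqrt(w*12))
r=np.zeros(H.shape,bool);r[60:120,170:225]=1
ys,xs=np.where(r&((H<6)|(H>174))&(S>150));P=np.array([ray(s,(x,y),.06,o)[:2] for x,y in zip(xs,ys)]);w,v=np.linalg.eigh(np.cov(P.T));print('tab',P.mean(0),np.degrees(np.arctan2(v[1,1],v[0,1])),np.sqrt(w*12))
r=np.zeros(H.shape,bool);r[60:175,205:305]=1
k=(r&((V<75)|((H>105)&(S>110)))).astype(np.uint8)
pts=np.argwhere(k)[:,::-1].astype(np.int32)
n,l,st,c=cv2.connectedComponentsWithStats(k);i=1+np.argmax(st[1:,4]);print(st[i])
k2=(r&(H>105)&(H<130)&(S>110));ys,xs=np.where(k2)
el=cv2.fitEllipse(cv2.convexHull(np.stack([xs,ys],1).astype(np.int32)));print('pot rim',el,ray(s,el[0],.125,o))
E
```

```text
bar 389 [ 0.47894737 -0.02196536] 127.27765573903591 [0.0103582  0.03805186]
tab [ 0.56394542 -0.00979229] -170.56311879157562 [0.02387375 0.04738772]
[ 218   86   34   75 1840]
pot rim ((255.04107666015625, 122.73875427246094), (74.78565216064453, 76.05499267578125), 8.931127548217773) [ 0.48005847 -0.02334331  0.125     ]
```

```bash
python3 - <<'E'
from h import *
go([.4795,-.0225,.24],-52.7);go([.4795,-.0225,.159],-52.7)
E
```

```text
shift [0.0511 0.001  0.1196] rot [ 0.0001 -0.0001 -0.0247] dist 0.13
shift [0.0511 0.0009 0.2006] rot [ 0.0001 -0.0001 -0.0247] dist 0.207
```

```bash
python3 -m pendant '[[0.012,0,0.02,0,0,-0.02,1],[0.03,0.001,0.055,0,0,-0.025,1],[0.047,0.001,0.095,0,0,-0.025,1],[0.051,0.001,0.12,0,0,-0.025,1],[0.051,0.001,0.142,0,0,-0.025,1],[0.051,0.001,0.164,0,0,-0.025,1],[0.051,0.001,0.184,0,0,-0.025,1],[0.051,0.001,0.196,0,0,-0.025,1],[0.051,0.001,0.2,0,0,-0.025,1],[0.051,0.001,0.2,0,0,-0.025,1]]'
python3 - <<'E'
from h import *
o=ctrl.get_obs();s=snapshot('wrist');cv2.imwrite('pics/w3.png',s['image'])
s=snapshot('scene');cv2.imwrite('pics/s3.png',cv2.resize(s['image'][150:300,130:330],None,fx=3,fy=3))
E
```

```text
clock: 4.32
tool_pos: [0.4797, -0.0214, 0.1599]
orientation: [-180.0, -0.0, -52.5]
force: [0.4, -0.5, 0.5]
opening: 0.0877
```

View pics/w3.png

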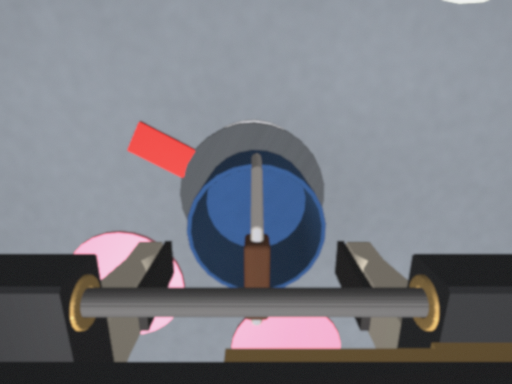

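View pics/s3.png

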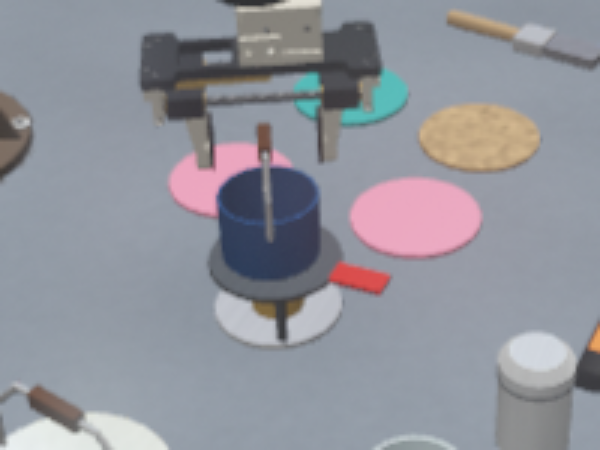

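```bash
python3 -m pendant '[[0,0,0,0,0,0,0],[0,0,0,0,0,0,-0.5],[0,0,0,0,0,0,-1],[0,0,0,0,0,0,-1],[0,0,0,0,0,0,-1],[0,0,0,0,0,0,-1],[0,0,0,0,0,0,-1],[0,0,0,0,0,0,-1]]'
python3 -m pendant '[[0,0,-0.003,0,0,0,-1],[0,0,-0.012,0,0,0,-1],[0,0,-0.025,0,0,0,-1],[0,0,-0.04,0,0,0,-1],[0,0,-0.055,0,0,0,-1],[0,0,-0.066,0,0,0,-1],[0,0,-0.07,0,0,0,-1],[0,0,-0.07,0,0,0,-1]]'
python3 - <<'E'
from h import *
o=ctrl.get_obs();s=snapshot('wrist');cv2.imwrite('pics/w4.png',s['image'])
s=snapshot('scene');cv2.imwrite('pics/s4.png',cv2.resize(s['image'][130:300,130:330],None,fx=3,fy=3))
s=snapshot('top');hsv=cv2.cvtColor(s['image'],cv2.COLOR_BGR2HSV);H,S,V=cv2.split(hsv)
k=((H>8)&(H<25)&(S>70)&(V>90)).astype(np.uint8);k[:,:172]=0;k[:,220:]=0;k[:172]=0;k[230:]=0
pts=np.argwhere(k)[:,::-1].astype(np.int32);el=cv2.fitEllipse(cv2.convexHull(pts));print(el,ray(s,el[0],.006))
sc=snapshot('scene');hsv=cv2.cvtColor(sc['image'],cv2.COLOR_BGR2HSV);H,S,V=cv2.split(hsv)
k=((H>8)&(H<25)&(S>70)&(V>90)).astype(np.uint8);k[:,:262]=0;k[:,318:]=0;k[:180]=0;k[215:]=0
pts=np.argwhere(k)[:,::-1].astype(np.int32);el=cv2.fitEllipse(cv2.convexHull(pts));print(el,ray(sc,el[0],.006))
E
```

```text
clock: 5.42
tool_pos: [0.4795, -0.0213, 0.1595]
orientation: [180.0, 0.0, -52.5]
force: [-1.1, -0.2, 1.4]
opening: 0.0132
clock: 6.42
tool_pos: [0.4794, -0.0213, 0.2296]
orientation: [-180.0, 0.0, -52.5]
force: [0.6, 0.1, -3.1]
opening: 0.0117
((198.87232971191406, 205.3564453125), (36.031734466552734, 54.563201904296875), 148.37498474121094) [0.47409403 0.2966551  0.006     ]
((289.18719482421875, 195.6060028076172), (21.44253921508789, 39.439178466796875), 91.50129699707031) [0.50902334 0.31524645 0.006     ]
```

View pics/s4.png

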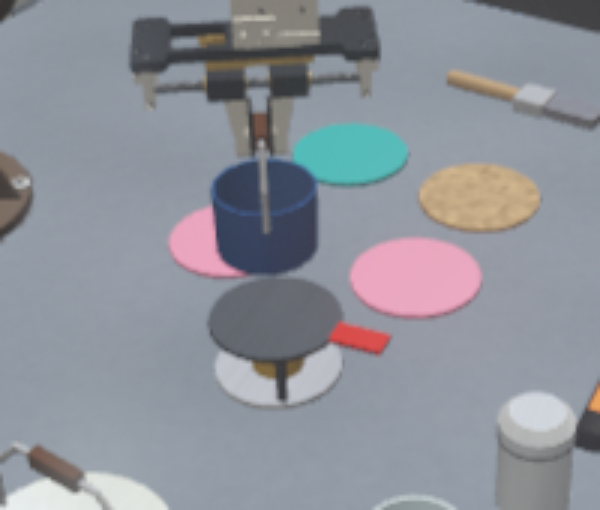

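View pics/w4.png

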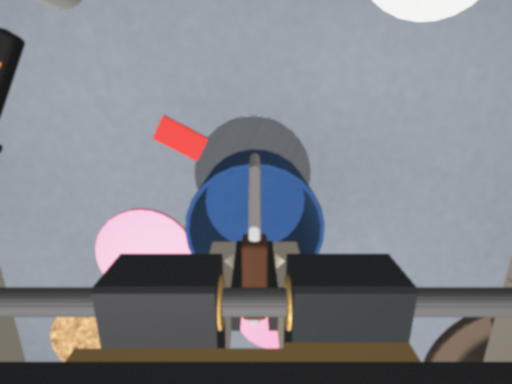

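```bash
python3 - <<'E'
from h import *
go([.507,.316,.229],-52.5);go([.507,.316,.1065],-52.5);print(ctrl.get_obs()['joint_pos'])
E
```

```text
shift [-2.509e-01 -2.273e-01 -1.000e-04] rot [ 0.001   0.0004 -0.0006] dist 0.339
shift [-0.2508 -0.2274  0.1224] rot [ 0.001   0.0004 -0.0006] dist 0.36
[ 2.10078242e+01  1.77149578e+00 -2.28326314e+01 -9.43252380e-03
 -6.54553998e+01  1.64631210e+01]
```

```bash
python3 -m pendant '[[-0.0025,-0.0023,0,0,0,0,-1],[-0.01,-0.009,0,0,0,0,-1],[-0.0226,-0.0205,0,0,0,0,-1],[-0.04,-0.036,0,0,0,0,-1],[-0.0627,-0.0568,0,0,0,0,-1],[-0.0878,-0.0796,0,0,0,0,-1],[-0.1154,-0.1046,0,0,0,0,-1],[-0.143,-0.1296,0,0,0,0,-1],[-0.17,-0.1546,0,0,0,0,-1],[-0.1957,-0.1773,0,0,0,0,-1],[-0.2183,-0.1978,0,0,0,0,-1],[-0.2358,-0.2137,0,0,0,0,-1]]'
python3 -m pendant '[[-0.0105,-0.0095,0.002,0,0,0,-1],[-0.0143,-0.013,0.01,0,0,0,-1],[-0.015,-0.0136,0.024,0,0,0,-1],[-0.015,-0.0136,0.042,0,0,0,-1],[-0.015,-0.0136,0.06,0,0,0,-1],[-0.015,-0.0136,0.078,0,0,0,-1],[-0.015,-0.0136,0.092,0,0,0,-1],[-0.015,-0.0136,0.1,0,0,0,-1],[-0.015,-0.0136,0.102,0,0,0,-1],[-0.015,-0.0136,0.102,0,0,0,-1]]'
python3 - <<'E'
from h import *
o=ctrl.get_obs();print(o['tool_pos'],o['orientation']);s=snapshot('wrist');cv2.imwrite('pics/w5.png',s['image'])
s=snapshot('scene');cv2.imwrite('pics/s5.png',cv2.resize(s['image'][100:270,200:400],None,fx=3,fy=3))
go([.507,.316,.107],-52.5)
E
```

```text
clock: 8.12
tool_pos: [0.5055, 0.298, 0.2294]
orientation: [180.0, -0.0, -52.5]
force: [0.4, 0.1, -3.1]
opening: 0.0116
clock: 9.38
tool_pos: [0.5076, 0.3162, 0.1279]
orientation: [-180.0, -0.0, -52.5]
force: [0.7, -0.3, -3.5]
opening: 0.0116
[0.5075802  0.31616714 0.12791741] [-1.79966495e+02 -2.46954713e-03 -5.25251785e+01]
shift [-0.0001  0.0007  0.0212] rot [-0.001   0.0001 -0.0004] dist 0.021
```

View pics/s5.png

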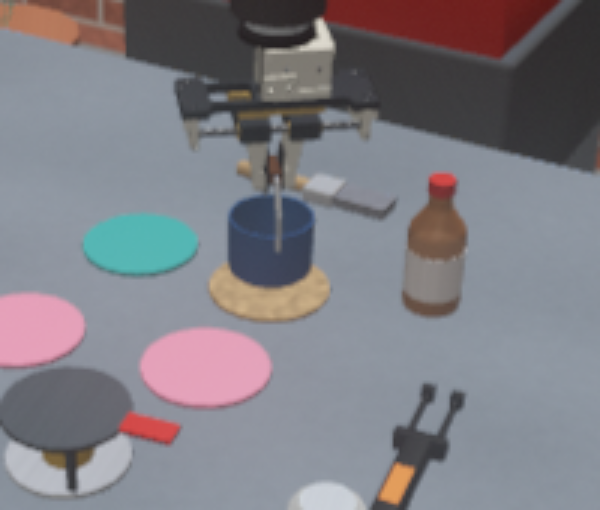

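View pics/w5.png

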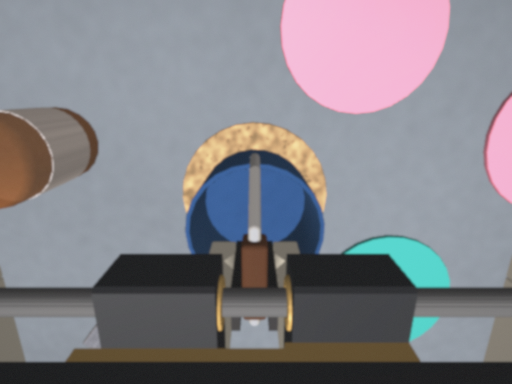

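```bash
python3 -m pendant '[[0,0,0.003,0,0,0,-1],[0,0,0.008,0,0,0,-1],[0,0,0.013,0,0,0,-1],[0,0,0.017,0,0,0,-1],[0,0,0.02,0,0,0,-1],[0,0,0.022,0,0,0,-1],[0,0,0.0225,0,0,0,-1],[0,0,0.0225,0,0,0,-1]]'
```

```text
clock: 10.48
tool_pos: [0.5074, 0.316, 0.1055]
orientation: [-180.0, -0.0, -52.5]
force: [-1.1, -1.7, 1.9]
opening: 0.0119
```

```bash
python3 -m pendant '[[0,0,0,0,0,0,-0.6],[0,0,0,0,0,0,-0.4],[0,0,0,0,0,0,-0.2],[0,0,0,0,0,0,0.2],[0,0,0,0,0,0,0.6],[0,0,0,0,0,0,1],[0,0,0,0,0,0,1],[0,0,0,0,0,0,1]]'
python3 - <<'E'
from h import *
s=snapshot('wrist');cv2.imwrite('pics/w6.png',s['image']);print(ctrl.get_obs()['force'])
s=snapshot('scene');cv2.imwrite('pics/s6.png',cv2.resize(s['image'][100:270,200:400],None,fx=3,fy=3))
E
```

```text
clock: 11.48
tool_pos: [0.5073, 0.316, 0.105]
orientation: [180.0, -0.0, -52.5]
force: [-0.8, -0.3, -0.1]
opening: 0.0794
[ 0.56096313 -0.40652642  0.06653396]
```

View pics/w6.png

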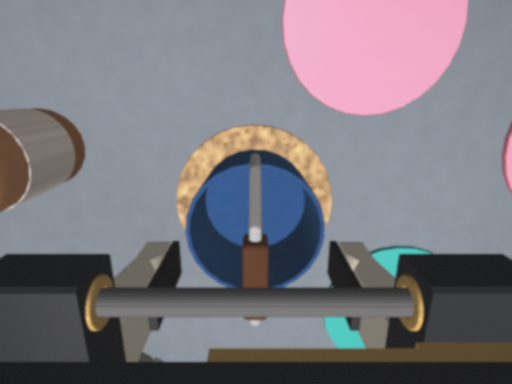

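```bash
python3 -m pendant '[[0,0,-0.004,0,0,0,1],[0,0,-0.014,0,0,0,1],[0,0,-0.03,0,0,0,1],[0,0,-0.055,0,0,0,1],[0,0,-0.085,0,0,0,1],[0,0,-0.115,0,0,0,1],[0,0,-0.14,0,0,0,1],[0,0,-0.15,0,0,0,1]]'
python3 - <<'E'
from h import *
s=snapshot('wrist');cv2.imwrite('pics/w7.png',s['image'])
o=ctrl.get_obs();s=snapshot('wrist');cv2.imwrite('pics/w7.png',s['image'])
hsv=cv2.cvtColor(s['image'],cv2.COLOR_BGR2HSV);H,S,V=cv2.split(hsv)
go([.4895,-.308,.25],-183.1);go([.4895,-.308,.25],-117.8)
E
```

```text
clock: 12.58
tool_pos: [0.5079, 0.3165, 0.2579]
orientation: [-179.8, 0.0, -52.5]
force: [0.4, -0.9, 0.7]
opening: 0.0875
shift [0.4845 0.3943 0.0054] rot [-7.0000e-04  3.1000e-03  2.2789e+00] dist 0.625
shift [0.4845 0.3943 0.0054] rot [-0.0019  0.0019  1.1392] dist 0.625
```

View pics/w7.png

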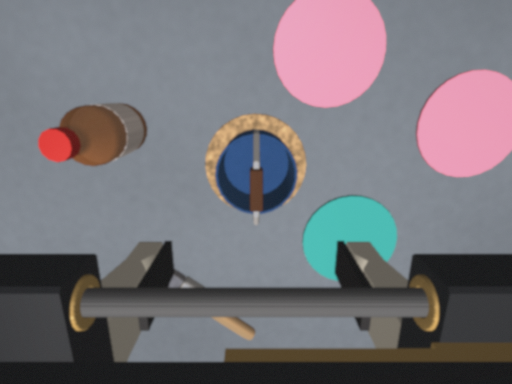

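```bash
python3 -m pendant '[[0.01,0.008,0,0,0,0.05,1],[0.035,0.028,0,0,0,0.15,1],[0.07,0.057,0,0,0,0.3,1],[0.11,0.09,0,0,0,0.46,1],[0.15,0.122,0,0,0,0.62,1],[0.19,0.155,0,0,0,0.78,1],[0.23,0.187,0,0,0,0.94,1],[0.27,0.22,0,0,0,1.1,1],[0.31,0.252,0,0,0,1.26,1],[0.35,0.285,0,0,0,1.42,1],[0.385,0.313,0,0,0,1.56,1],[0.415,0.338,0,0,0,1.7,1]]'
python3 - <<'E'
from h import *
o=ctrl.get_obs();print(o['joint_pos'])
go([.4895,-.308,.25],-183.1)
E
```

```text
clock: 14.18
tool_pos: [0.4901, -0.221, 0.2539]
orientation: [179.9, -0.1, -150.4]
force: [0.7, 0.1, -0.4]
opening: 0.0876
[-3.37431865e+00  6.63967600e+00 -1.41353647e+01 -1.05104662e-02
 -6.93452267e+01 -5.69946299e+01]
shift [ 0.0435 -0.0754  0.0038] rot [ 0.0008 -0.002   0.5712] dist 0.087
```

```bash
python3 - <<'E'
from h import *
go([.535,-.308,.25],-183.1)
E
```

```text
shift [ 0.004  -0.0979  0.0037] rot [ 0.0008 -0.002   0.5712] dist 0.098
```

```bash
python3 -m pendant '[[0.001,-0.02,0,0,0,0.14,1],[0.002,-0.045,0.002,0,0,0.28,1],[0.003,-0.07,0.004,0,0,0.42,1],[0.004,-0.088,0.004,0,0,0.52,1],[0.004,-0.096,0.004,0,0,0.565,1],[0.004,-0.098,0.004,0,0,0.57,1],[0.004,-0.098,0.004,0,0,0.57,1],[0.004,-0.098,0.004,0,0,0.57,1]]'
python3 - <<'E'
from h import *
import pickle
o=ctrl.get_obs();s=snapshot('wrist');cv2.imwrite('pics/w8.png',s['image']);pickle.dump((o,s),open('w8.pkl','wb'))
hsv=cv2.cvtColor(s['image'],cv2.COLOR_BGR2HSV);H,S,V=[a.astype(int) for a in cv2.split(hsv)]
k=((H<15)|(H>170))&(S>90)&(V<110);k[240:]=0
n,l,st,c=cv2.connectedComponentsWithStats(k.astype(np.uint8))
for i in range(1,n):
    if st[i,4]>150:
        ys,xs=np.where(l==i)
        P=np.array([ray(s,(x,y),.111,o)[:2] for x,y in zip(xs,ys)]);w,v=np.linalg.eigh(np.cov(P.T));print('bar?',st[i],P.mean(0),np.degrees(np.arctan2(v[1,1],v[0,1])),np.sqrt(w*12))
E
```

```text
clock: 15.18
tool_pos: [0.537, -0.3053, 0.2513]
orientation: [180.0, 0.0, 177.5]
force: [-0.3, -0.3, 0.3]
opening: 0.0876
bar? [245 109  14  54 584] [ 0.48930925 -0.30612098] 175.67962450281684 [0.01014408 0.04691484]
```

View pics/w8.png

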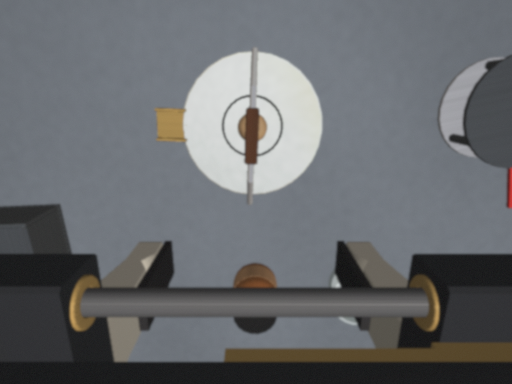

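```bash
python3 - <<'E'
from h import *
go([.4895,-.307,.16],176.5);go([.4895,-.307,.090],176.5)
E
```

```text
shift [ 0.0475 -0.0038  0.0913] rot [-0.      0.0004  0.0169] dist 0.103
shift [ 0.0475 -0.0038  0.1613] rot [-0.      0.0004  0.0169] dist 0.168
```

```bash
python3 -m pendant '[[0.01,-0.002,0.01,0,0,0.017,1],[0.025,-0.0038,0.03,0,0,0.017,1],[0.04,-0.0038,0.06,0,0,0.017,1],[0.0475,-0.0038,0.085,0,0,0.017,1],[0.0475,-0.0038,0.105,0,0,0.017,1],[0.0475,-0.0038,0.125,0,0,0.017,1],[0.0475,-0.0038,0.142,0,0,0.017,1],[0.0475,-0.0038,0.155,0,0,0.017,1],[0.0475,-0.0038,0.16,0,0,0.017,1],[0.0475,-0.0038,0.161,0,0,0.017,1],[0.0475,-0.0038,0.161,0,0,0.017,1]]'
python3 - <<'E'
from h import *
import pickle
o=ctrl.get_obs();print(o['tool_pos'],o['orientation']);s=snapshot('wrist');cv2.imwrite('pics/w9.png',s['image']);pickle.dump((o,s),open('w9.pkl','wb'))
hsv=cv2.cvtColor(s['image'],cv2.COLOR_BGR2HSV);H,S,V=[a.astype(int) for a in cv2.split(hsv)]
k=((H<15)|(H>170))&(S>90)&(V<110);k[283:]=0;k[:225]=0
for y in range(230,284,6):
    xs=np.where(k[y,200:310])[0]+200
    if len(xs): print(y,xs.min(),xs.max(),(xs.min()+xs.max())/2)
for z in (.116,.108): print(proj(s,[.4895,-.307,z],o))
for dx in (0.005,.015,.025):
    p=o['tool_pos']-np.array([dx,0,0]); p[2]=.116; print(proj(s,p,o))
s=snapshot('scene');cv2.imwrite('pics/s9.png',cv2.resize(s['image'][200:360,60:260],None,fx=3,fy=3))
E
```

```text
clock: 16.6
tool_pos: [0.49, -0.3075, 0.0906]
orientation: [-180.0, 0.0, 176.4]
force: [-0.3, -0.2, -0.4]
opening: 0.0877
[ 0.48997274 -0.30752898  0.09056214] [-1.79985761e+02  4.82552654e-02  1.76444105e+02]
230 247 271 259.0
236 248 270 259.0
242 248 270 259.0
248 247 270 258.5
254 248 269 258.5
260 248 269 258.5
266 248 269 258.5
272 248 268 258.0
278 248 268 258.0
[255.28066367 278.7534954 ]
[255.24875335 269.98004284]
[253.55463792 270.29162125]
[252.18916782 250.90282749]
[250.76605247 230.69550841]
```

View pics/w9.png

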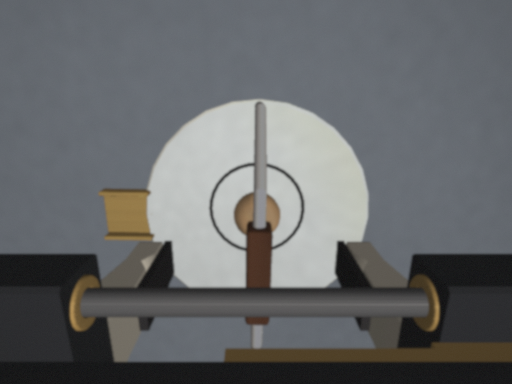

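View pics/s9.png

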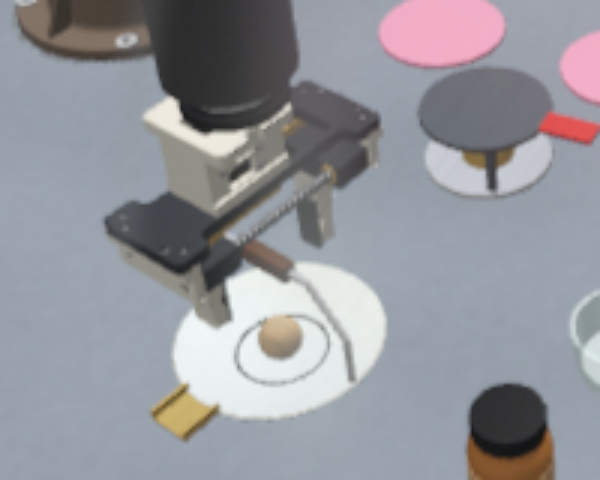

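```bash
python3 -m pendant '[[0,0.0014,0.0005,0,0,0,1],[0,0.0014,0.0005,0,0,0,0.5],[0,0.0014,0.0005,0,0,0,0],[0,0.0014,0.0005,0,0,0,-0.4],[0,0.0014,0.0005,0,0,0,-0.52],[0,0.0014,0.0005,0,0,0,-0.6],[0,0.0014,0.0005,0,0,0,-0.63],[0,0.0014,0.0005,0,0,0,-0.66]]'
python3 - <<'E'
from h import *
s=snapshot('wrist');cv2.imwrite('pics/w10.png',s['image'])
E
```

```text
clock: 17.7
tool_pos: [0.4897, -0.306, 0.0895]
orientation: [180.0, -0.0, 176.4]
force: [-1.2, -0.7, 0.0]
opening: 0.0232
```

View pics/w10.png

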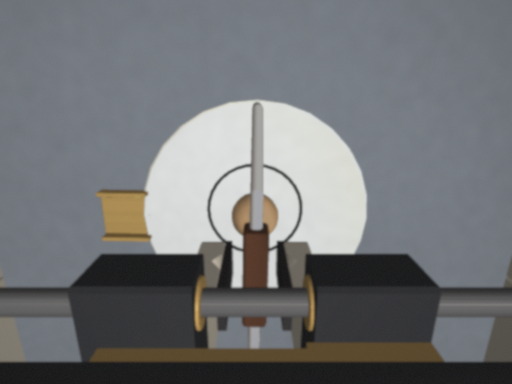

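```bash
python3 -m pendant '[[0,0.0003,0,0,0,0,-0.7],[0,0.0003,0,0,0,0,-0.73],[0,0.0003,0,0,0,0,-0.77],[0,0.0003,0,0,0,0,-0.85],[0,0.0003,0,0,0,0,-1],[0,0.0003,0,0,0,0,-1],[0,0.0003,0,0,0,0,-1],[0,0.0003,0,0,0,0,-1]]'
python3 - <<'E'
from h import *
o=ctrl.get_obs();print(o['moment'],o['force']);s=snapshot('wrist');cv2.imwrite('pics/w11.png',s['image'])
E
```

```text
clock: 18.75
tool_pos: [0.4897, -0.3057, 0.0896]
orientation: [-180.0, 0.0, 176.4]
force: [0.2, -0.1, -0.4]
opening: 0.0118
[-0.03249567  0.06389165 -0.00607767] [ 0.20603951 -0.05218054 -0.3615043 ]
```

View pics/w11.png

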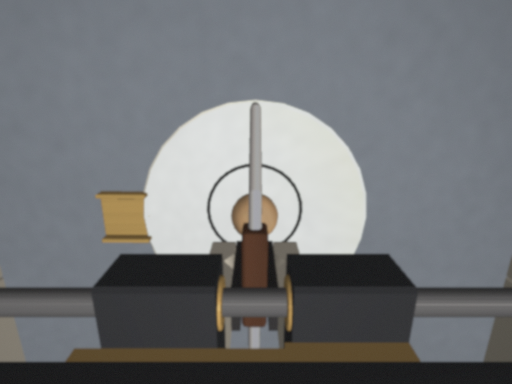

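```bash
python3 -m pendant '[[0,0,-0.0005,0,0,0,-1],[0,0,-0.0015,0,0,0,-1],[0,0,-0.003,0,0,0,-1],[0,0,-0.005,0,0,0,-1],[0,0,-0.0075,0,0,0,-1],[0,0,-0.0105,0,0,0,-1],[0,0,-0.014,0,0,0,-1],[0,0,-0.0175,0,0,0,-1],[0,0,-0.0205,0,0,0,-1],[0,0,-0.0225,0,0,0,-1],[0,0,-0.0235,0,0,0,-1],[0,0,-0.0235,0,0,0,-1]]'
python3 - <<'E'
from h import *
o=ctrl.get_obs();print(o['moment'],o['force']);s=snapshot('wrist');cv2.imwrite('pics/w12.png',s['image'])
s=snapshot('scene');cv2.imwrite('pics/s12.png',cv2.resize(s['image'][200:360,60:260],None,fx=3,fy=3))
E
```

```text
clock: 20.3
tool_pos: [0.4897, -0.3057, 0.1131]
orientation: [180.0, 0.0, 176.4]
force: [-0.3, -0.2, -4.1]
opening: 0.012
[-0.01073336 -0.05378365 -0.01993478] [-0.26121651 -0.18090761 -4.05730617]
```

View pics/w12.png

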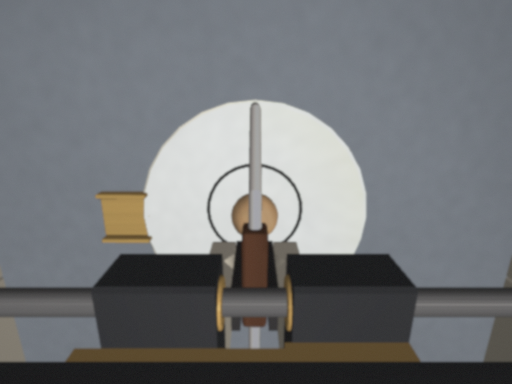

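View pics/s12.png

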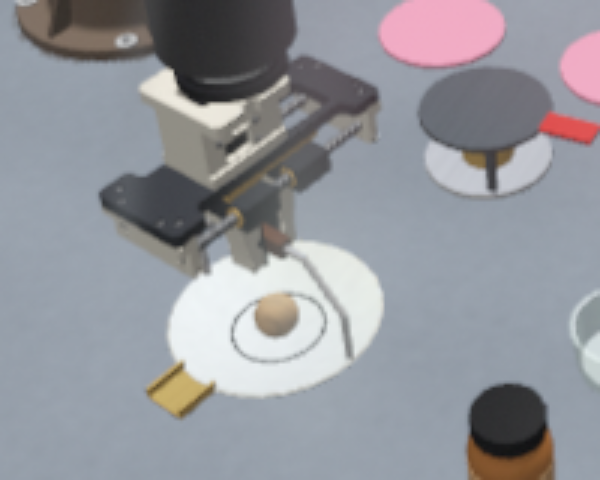

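```bash
python3 -m pendant '[[0,0,-0.002,0,0,0,-1],[0,0,-0.006,0,0,0,-1],[0,0,-0.012,0,0,0,-1],[0,0,-0.02,0,0,0,-1],[0,0,-0.03,0,0,0,-1],[0,0,-0.041,0,0,0,-1],[0,0,-0.052,0,0,0,-1],[0,0,-0.063,0,0,0,-1],[0,0,-0.073,0,0,0,-1],[0,0,-0.081,0,0,0,-1],[0,0,-0.0855,0,0,0,-1],[0,0,-0.087,0,0,0,-1]]'
python3 - <<'E'
from h import *
o=ctrl.get_obs();print(o['joint_pos']);s=snapshot('wrist');cv2.imwrite('pics/w13.png',s['image'])
go([.481,-.0235,.200],176.4+102.4)
go([.481,-.0235,.200],176.4)
E
```

```text
clock: 21.9
tool_pos: [0.4897, -0.3057, 0.2002]
orientation: [180.0, 0.0, 176.4]
force: [0.2, -0.2, -2.6]
opening: 0.0115
[-1.25722390e+01  1.24894984e+01 -1.41578703e+01 -2.70897480e-03
 -6.33490334e+01 -8.09909509e+01]
shift [2.620e-02 2.811e-01 2.000e-04] rot [-0.      0.     -1.7866] dist 0.282
shift [2.620e-02 2.811e-01 2.000e-04] rot [0.     0.     0.0006] dist 0.282
```

View pics/w13.png

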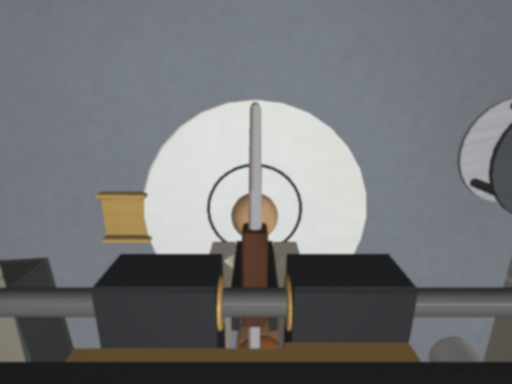

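```bash
python3 -m pendant '[[0.0001,0.001,0,0,0,0,-1],[0.0003,0.003,0,0,0,0,-1],[0.0007,0.007,0,0,0,0,-1],[0.0012,0.013,0,0,0,0,-1],[0.002,0.021,0,0,0,0,-1],[0.0029,0.031,0,0,0,0,-1],[0.004,0.043,0,0,0,0,-1],[0.0052,0.056,0,0,0,0,-1],[0.0065,0.07,0,0,0,0,-1],[0.0078,0.084,0,0,0,0,-1],[0.0091,0.098,0,0,0,0,-1],[0.0104,0.112,0,0,0,0,-1]]'
python3 -m pendant '[[0.0013,0.014,0,0,0,0,-1],[0.0026,0.028,0,0,0,0,-1],[0.0039,0.042,0,0,0,0,-1],[0.0052,0.056,0,0,0,0,-1],[0.0065,0.07,0,0,0,0,-1],[0.0078,0.084,0,0,0,0,-1],[0.0091,0.098,0,0,0,0,-1],[0.0103,0.111,0,0,0,0,-1],[0.0115,0.123,0,0,0,0,-1],[0.0125,0.134,0,0,0,0,-1],[0.0133,0.143,0,0,0,0,-1],[0.0141,0.151,0,0,0,0,-1]]'
python3 -m pendant '[[0.0006,0.006,0,0,0,0,-1],[0.001,0.011,0,0,0,0,-1],[0.0013,0.014,0,0,0,0,-1],[0.0015,0.016,0,0,0,0,-1],[0.0016,0.0175,0,0,0,0,-1],[0.0017,0.018,0,0,0,0,-1],[0.0017,0.018,0,0,0,0,-1],[0.0017,0.018,0,0,0,0,-1]]'
python3 - <<'E'
from h import *
o=ctrl.get_obs();print(o['joint_pos'],o['orientation']);s=snapshot('wrist');cv2.imwrite('pics/w14.png',s['image'])
E
```

```text
clock: 23.45
tool_pos: [0.4863, -0.1923, 0.2001]
orientation: [-180.0, 0.0, 176.4]
force: [-0.3, -0.7, -2.7]
opening: 0.0116
clock: 24.95
tool_pos: [0.4816, -0.0412, 0.2]
orientation: [-180.0, -0.0, 176.4]
force: [-0.2, 0.0, -2.7]
opening: 0.0117
clock: 25.95
tool_pos: [0.481, -0.0237, 0.2]
orientation: [-180.0, -0.0, 176.4]
force: [-0.0, 0.5, -3.8]
opening: 0.0118
[ 2.06477390e+01  3.27590797e+00 -2.52412021e+01  8.11504948e-04
 -6.14857869e+01 -1.14217859e+02] [-1.79998161e+02 -2.34956473e-03  1.76430268e+02]
```

View pics/w14.png

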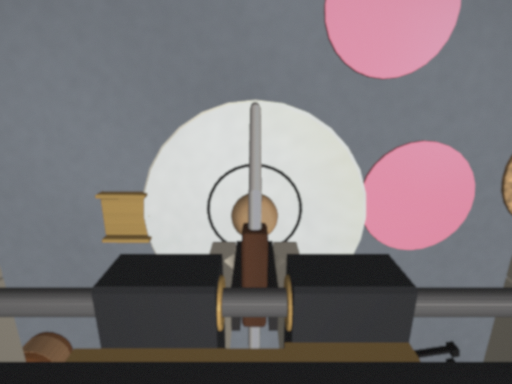

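```bash
python3 -m pendant '[[0,0,0,0,0,-0.01,-1],[0,0,0,0,0,-0.03,-1],[0,0,0,0,0,-0.07,-1],[0,0,0,0,0,-0.13,-1],[0,0,0,0,0,-0.2,-1],[0,0,0,0,0,-0.28,-1],[0,0,0,0,0,-0.37,-1],[0,0,0,0,0,-0.46,-1],[0,0,0,0,0,-0.55,-1],[0,0,0,0,0,-0.64,-1],[0,0,0,0,0,-0.73,-1],[0,0,0,0,0,-0.82,-1]]'
python3 -m pendant '[[0,0,0,0,0,-0.09,-1],[0,0,0,0,0,-0.18,-1],[0,0,0,0,0,-0.27,-1],[0,0,0,0,0,-0.36,-1],[0,0,0,0,0,-0.45,-1],[0,0,0,0,0,-0.54,-1],[0,0,0,0,0,-0.63,-1],[0,0,0,0,0,-0.72,-1],[0,0,0,0,0,-0.8,-1],[0,0,0,0,0,-0.87,-1],[0,0,0,0,0,-0.92,-1],[0,0,0,0,0,-0.95,-1]]'
python3 -m pendant '[[0,0,0,0,0,-0.012,-1],[0,0,0,0,0,-0.017,-1],[0,0,0,0,0,-0.017,-1],[0,0,0,0,0,-0.017,-1],[0,0,0,0,0,-0.017,-1],[0,0,0,0,0,-0.017,-1],[0,0,0,0,0,-0.017,-1],[0,0,0,0,0,-0.017,-1]]'
python3 - <<'E'
from h import *
o=ctrl.get_obs();print(o['joint_pos'],o['orientation']);s=snapshot('wrist');cv2.imwrite('pics/w15.png',s['image'])
s=snapshot('scene');cv2.imwrite('pics/s15.png',cv2.resize(s['image'][130:300,130:330],None,fx=3,fy=3))
s=snapshot('top');cv2.imwrite('pics/t15.png',cv2.resize(s['image'][120:260,170:410],None,fx=3.3,fy=3.3))
E
```

```text
clock: 27.5
tool_pos: [0.481, -0.0237, 0.2001]
orientation: [180.0, -0.0, -136.4]
force: [0.4, 0.1, -3.7]
opening: 0.0116
clock: 29.0
tool_pos: [0.481, -0.0236, 0.2001]
orientation: [180.0, 0.0, -82.0]
force: [0.5, 0.3, -3.4]
opening: 0.0114
clock: 30.0
tool_pos: [0.481, -0.0236, 0.2001]
orientation: [-180.0, 0.0, -81.2]
force: [-0.5, 0.0, -2.5]
opening: 0.0117
[ 2.06572973e+01  3.27440613e+00 -2.52361768e+01 -1.17483654e-03
 -6.14869467e+01 -1.18334863e+01] [-1.79997794e+02  1.51700573e-03 -8.11767498e+01]
```

View pics/w15.png

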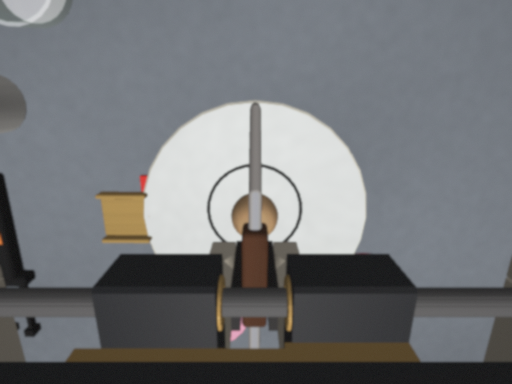

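View pics/s15.png

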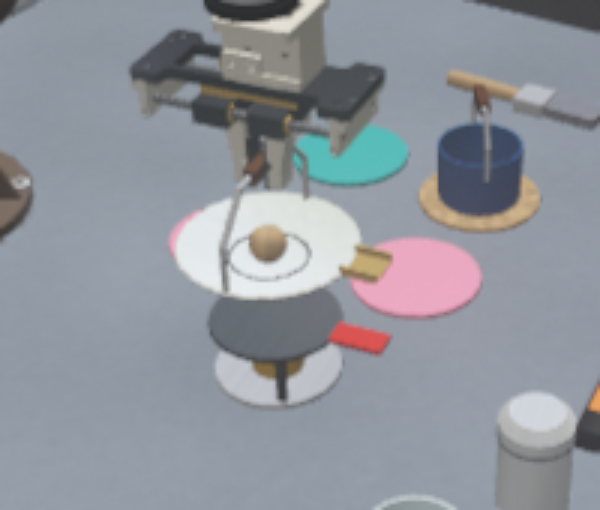

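View pics/t15.png

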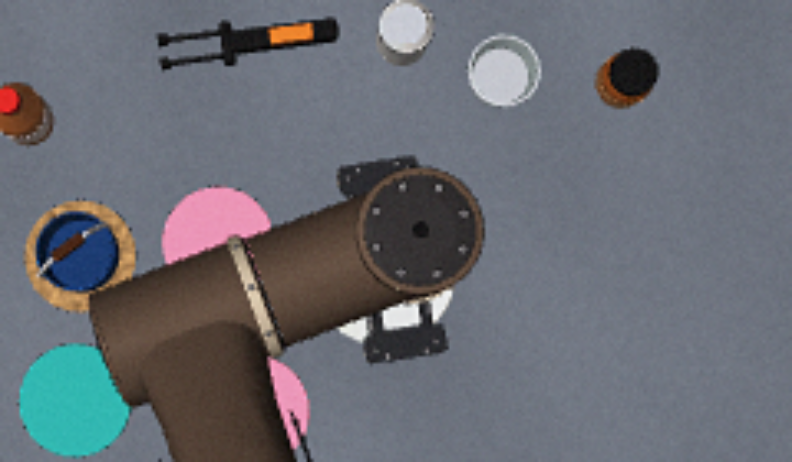

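```bash
python3 - <<'E'
from h import *
o=ctrl.get_obs();s=snapshot('wrist')
hsv=cv2.cvtColor(s['image'],cv2.COLOR_BGR2HSV);H,S,V=[a.astype(int) for a in cv2.split(hsv)]
k=(H>12)&(H<30)&(S>110)&(V>90);k[:185]=0;k[248:]=0;k[:,:90]=0;k[:,160:]=0;ys,xs=np.where(k)
sp=ray(s,((xs.min()+xs.max())/2,(ys.min()+ys.max())/2),.110+.028,o)
print('tool',o['tool_pos']);
S0=np.array([.481,-.0235])
# ring centre at 35mm radius, height ~.110+.008 ; ball
rg=ray(s,(255,208),.1105+.006,o);print('spout',sp,'ring',rg)
d=sp[:2]-rg[:2];print('heading',np.degrees(np.arctan2(d[1],d[0])),'tab 9.2', 'centre err',rg[:2]-S0)
k=(H>5)&(H<22)&(S>60)&(V>90);k[:185]=0;k[245:]=0;k[:,:225]=0;k[:,285:]=0;ys,xs=np.where(k);print(xs.min(),xs.max(),ys.min(),ys.max())
sc=snapshot('scene');hsv=cv2.cvtColor(sc['image'],cv2.COLOR_BGR2HSV);H,S,V=[a.astype(int) for a in cv2.split(hsv)]
k=((S<40)&(V>170)).astype(np.uint8);k[:190]=0;k[232:]=0;k[:,:185]=0;k[:,255:]=0
n,l,st,c=cv2.connectedComponentsWithStats(k);pts=np.vstack([np.argwhere(l==i)[:,::-1] for i in range(1,n) if st[i,4]>60]).astype(np.int32)
el=cv2.fitEllipse(cv2.convexHull(pts));print('rim scene',el,ray(sc,el[0],.14))
k=(H>5)&(H<22)&(S>60)&(V>60);k[:200]=0;k[222:]=0;k[:,:205]=0;k[:,232:]=0;ys,xs=np.where(k);print('ball scene',ray(sc,((xs.min()+xs.max())/2,(ys.min()+ys.max())/2),.110+.006+.017))
E
```

```text
tool [ 0.48097672 -0.02363619  0.20005625]
spout [ 0.57582193 -0.00782861  0.138     ] ring [ 0.48054706 -0.02200409  0.1165    ]
heading 8.462677487008873 tab 9.2 centre err [-0.00045294  0.00149591]
233 276 196 244
rim scene ((218.30291748046875, 210.8887481689453), (36.53654861450195, 63.45793533325195), 86.22958374023438) [ 0.48251352 -0.02618326  0.14      ]
ball scene [ 0.4770456  -0.01826325  0.133     ]
```

```bash
python3 - <<'E'
from h import *
o=ctrl.get_obs();s=snapshot('wrist');sc=snapshot('scene')
for z in (.130,.135): print(proj(s,[.4808,-.023,z],o),proj(sc,[.4808,-.023,z]))
a=s['image'][180:260,205:305];b=sc['image'][190:235,180:260]
cv2.imwrite('pics/z16.png',np.vstack([cv2.resize(a,(500,400),interpolation=2),cv2.resize(b,(500,281),interpolation=2)])[:600])
E
```

```text
[254.95557073 212.68162333] [218.68136495 213.26581699]
[254.97596748 215.02974054] [218.57979985 211.68278269]
```

View pics/z16.png

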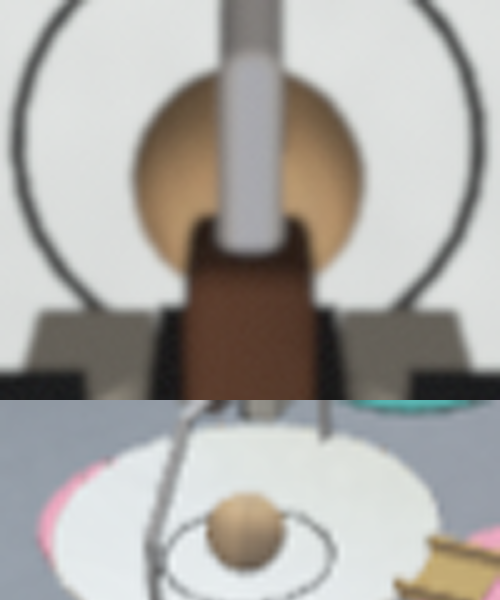

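```bash
python3 - <<'E'
from h import *
o=ctrl.get_obs();print(o['clock'],o['qvel'],o['opening']);print(ctrl.close_job())
E
```

```text
30.35 [-0.01431882 -0.01425488 -0.19872882  0.03849879  0.01496359  0.01825259] 0.011524413304517473
the job is handed in; nothing more can be done
None
```

The job is handed in at about 30 s, well inside the 67 s limit. The hand-in gives no verdict, so success rests on my last checks below.

- **Pot:** I lifted it off the stand by its handle, set it down upright in the middle of the cork mat and let go. Pictures after release show it standing there.
- **Plate:** I gripped it, lifted it level, carried it over the stand and turned it 102°. It is still held there.
- **Position and direction:** its centre measures 1.5 mm (wrist camera) to 3 mm (scene camera) from the stand's axis. By arm height its underside is about 5 cm above the stand's top. The spout points at 8.5° and the tab at 9.2°, both from above.
- **Level and ball:** the tool was vertical, the plate had not shifted in the grip, and the arm was still. The ball was in the middle of the plate, within about 1 mm of where a centred ball should appear in both camera views.

One check disagreed: a rough colour mask in the scene view put the ball about 10 mm off centre. I put that down to other things in the mask or the ball being partly hidden, since a closer look at both views showed it centred.

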